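# Swing the pump back and open the patch case

### The job

Open the patch case all the way, until its lid lies right back on its stop behind the case. The hand pump lies where the lid has to come down: push it near its T grip so that it swings round on its foot to lie along the ledge under the slatted rack, with the grip up against the ledge; keep it down on the wood, keep its foot where it is, and leave the other things alone.

Things in the scene. Friction and masses are not known exactly. Their poses are not given: they have to be found in the camera images.
- rack: fixed teak rack at the back: 170 mm deep (x), 700 mm wide (y); three slats on top, 170 to 184 mm above the bench, front edge at x = -85 mm; end panels at y = +-342 mm; open back with only the ledge: a rail 24 mm high along y, its robot-facing face at x = +65 mm. Cartons, bottles on its ends (|y| over 200 mm). Origin: on the bench below the middle; x away from the robot, y left
- pump: loose silver pump lying down, 0.6 to 0.95 kg. Origin: on the bench under its foot; x runs from foot to T grip. Foot: dark plate at x = 0, 12 mm thick, 100 mm along y, 60 mm high; it carries most of the weight, so a push of 1 to 5 N near the grip turns the pump about it. Barrel 30 mm thick (cap 33) to x = 318 mm, axis 30 mm high at the foot, 18 at the cap; black T grip at x = 360 mm
- pump_handle (a point): centre of the pump's black T grip: a round bar 33 mm thick and 100 mm long, along the pump's y, lying on the bench; centre 16.5 mm above it
- case: fixed translucent flip-top case of orange-edged black rubber patches. Base 78 mm (x) by 92 mm (y), 22 mm high; with the closed lid 32.5 mm high. Origin: on the bench, under the middle of the base; x points away from the robot (hinge side), y to the left
- lid (a joint): angle of the case's lid in rad: 0 shut, 3.26 on its stop (folded right back, its far edge 2 mm above the bench behind the case). Free hinge with slight damping: falls shut below about 1.2 rad and, past upright (1.6), falls open by itself in about 1.5 s unless something lies in its way; 50 g. Shell 78 mm deep (hinge to front), 92 mm wide, 10 mm thick
- lid_tab (a point): point in the lid's red thumb tab, 12 mm out from the lid's front edge; the tab sticks out 20 mm from the middle of the lid's front edge, 28 mm wide (case y), 9 mm thick; shut, it points to the robot, 22.5 to 31.5 mm above the bench and free below and at its sides, so it can be pinched from above across its width. It moves and turns with the lid, 90 mm from the hinge line
- lid_hinge (a point): middle of the lid's hinge line, on the case's far rim, 22.5 mm above the bench; the line runs along the case's y
- valve_a: bystander: steel valve stem standing on its 26 mm flange, 40 mm tall. Origin: under its middle
- valve_b: bystander: steel valve stem standing on its 26 mm flange, 40 mm tall. Origin: under its middle
- gauge: bystander: grey plastic tire gauge with a round dial, about 170 mm long (its x), 18 mm high. Origin: under the handle
- rasp: bystander: blue metal rasp, 177 mm long (its x), 26 mm wide, 12 mm high. Origin: under its middle
- tire_lever: bystander: flat steel tire lever, 135 mm long (its x), 16 mm wide, up to 11 mm high. Origin: under its middle
- cement_tin: bystander: small green cement tin, 48 mm across, 55 mm tall. Origin: under its middle
- spanner: bystander: steel spanner, 160 mm long (its x). Origin: under its middle

How it is judged:
At the end, for the whole second after the job is handed in: Lid open to its stop (over 3.15 of 3.26 rad); pump along the ledge (within 7 degrees of it), centre of the T grip within 25 mm of where the grip touches the ledge, foot within 40 mm of where it was, pump and lid at rest (x of pump_handle in the frame of rack above -0.01 m and angle between the x axis of pump and the y axis of rack, either way round below 0.12 rad and distance of pump from where it was at the start of the episode below 0.04 m and value of joint lid above 3.15 rad and velocity of joint lid below 0.1 rad/s and linear speed of pump below 0.02 m/s).
It fails at once if the pump's grip end was lifted off the wood (height (world z) of pump_handle above 0.045 m).
It fails at once if a bystander was shifted by more than 30 mm (distance of any of valve_a, valve_b, gauge, rasp, tire_lever, cement_tin, spanner from where it was at the start of the episode above 0.03 m).
It also fails if it takes over 72 s, if anything falls off the work surface, if the arm or the gripper's body presses on something with over 40 N, if the wrist force passes 120 N, or if a joint passes its speed limit or range.

### The arm

A 7-joint arm with a two-finger parallel gripper is mounted at the origin on the work surface. World frame = base frame: x ahead of the robot, y to its left, z up, the work surface at z = 0. Lengths are in m, angles in rad, forces in N, time in s.
With the tool pointing down it reaches from about 0.425 to 0.95 m from the base axis. Payload 16.7 kg.
Tool frame: the origin (TCP) lies on the centre line of the jaws, within the pads' length; the fingertips stand arm.tip_extent ahead of it and the grasp point (between the pads) lies 3 mm ahead of it (arm.tip_extent is the distance from the TCP to the fingertips, in m); z points along the fingers, y is the line along which they close (so a half turn about z gives the same grasp; the last joint's range is limited). The gripper opens to 94 mm and grips with 3 to 60 N. Pads are 16 mm wide; open, the fingers measure 119 mm over their backs; the gripper's body (75 mm by 177 mm) begins 78 mm behind the grasp point.
Start: joints at [1.196, 0.426, 0.074, 1.606, -0.034, 1.111, -0.067], TCP at [0.15, -0.658, 0.227] pointing down, gripper open.
Joint ranges: [-2.85, 2.85], [-0.5, 2.14], [-1.23, 1.37], [0.21, 2.46], [-1.02, 4.16], [0.16, 2.05], [-2.73, 2.73]. Speed limits (rad/s): [1.89, 1.89, 2.39, 2.39, 3.01, 3.01, 3.01].

### API

Orientations are given as a unit quaternion [w, x, y, z].
In Python, from cell import arm, cam, state, finish_job gives the robot as it stands (arm), with the cameras (cam), the readings as plain functions and the job as plain functions.
- The arm moves only by the shell command python3 nudge.py 'ROWS'. ROWS is a JSON list that holds a single list of rows (three levels of brackets), with 1 to 20 rows, each of 7 numbers: dx, dy, dz in normalised numbers (1 is 0.8 m), then a rotation vector rx, ry, rz in a scale on which 1.0 is pi rad, then the opening from 0.0 (shut) to 1.0 (fully open); each row is the pose to reach, as a shift and turn from the pose commanded when the command began, along the tool's axes at that moment; what a row does not reach only later rows make up. A row lasts 1/12 s, in which the tool goes at most 0.0417 m and 0.125 rad, less where a joint would pass 70% of its speed; a pose out of reach is approached as far as the arm can. The fingers move at their own pace and stop on an object; the grip force is fixed at half the most. Time passes only in rows, so rows that do not move let the fingers close. It prints the time, the measured TCP pose, the force, the opening and the grip force at its end. Shift and turn numbers lie between -1 and 1, and a call with a number outside is refused. Input that does not fit is refused with a message, and nothing moves.
- state(): the state, without advancing time (a new reading comes with each control period).
- cam.get_image(name): name is "side" or "top"; returns a dict with "image" (384x512x3 uint8, blue, green, red), "intrinsics" (3x3 intrinsics, pixels), "dist" ([k1, k2, p1, p2, k3] as OpenCV has them; the pictures are not rectified), "R" (3x3) and "t" (3): a world point X has camera coordinates R X + t. Camera axes: x right, y down, z forward; pixel columns grow to the right and rows downward; lengths in m; the calibration is good to about 2 mm. A picture is of the moment at which its call begins. There is no depth.
- finish_job(): hands the job in; it is judged then, once.
The state is a dict: "time": time; "joints": joint angles; "qvel": joint speeds; "joint_efforts": joint torques, N m; "tool_pos": TCP position; "tool_rot": TCP orientation; "force": force on the tool from outside, world axes, zero at the start; "ft_torque": the same for the moment, N m; "grip_width": opening from 0.0 (shut) to 1.0 (fully open); "finger_force": force on a finger pad.
Only numpy, scipy, OpenCV 4.12 (cv2) and the standard library are available. Lean on these libraries where they do the work, as an engineer would, in place of code of your own. Each camera call takes 0.05 s, during which the arm holds its last target. There are 200 camera calls.

## Working session

There is one attempt and no reset: what is moved stays moved. The work goes in short steps, Python scripts to look and compute and a shell command to move; the robot and the scene stay as the last step left them, time stands still between calls to the robot, and variables do not carry over. Pictures are saved under pics/ and viewed, at most 10 in all, crops included, and the job is handed in when it is done.

```bash
ls; mkdir -p pics
python3 - <<'E'
from cell import arm, cam, state, finish_job
import cv2,numpy as np
for n in ("top","side"):
    d=cam.get_image(n); cv2.imwrite(f"pics/{n}0.png",d["image"])
    print(n,d["intrinsics"],d["dist"],d["R"],d["t"])
print(state(),arm.tip_extent)
E
```

```text
cell.py
nudge.py
pics
top [[353.05220015   0.         253.5640365 ]
 [  0.         353.05220015 191.15413987]
 [  0.           0.           1.        ]] [0.01828135 0.         0.         0.         0.        ] [[ 0.01377139 -0.99966282  0.02201352]
 [-0.98271377 -0.01759621 -0.18429328]
 [ 0.18461849 -0.01909501 -0.98262475]] [-0.01842912  0.51201993  1.09872221]
side [[376.41389485   0.         261.91395123]
 [  0.         376.41389485 192.53343602]
 [  0.           0.           1.        ]] [-0.0263412  0.         0.         0.         0.       ] [[-0.96164267 -0.27412363 -0.00998087]
 [-0.1918384   0.69809758 -0.68982446]
 [ 0.1960648  -0.66144992 -0.72390786]] [0.48855196 0.13073661 0.95267012]
{'time': 0.1, 'joints': array([ 1.19648549,  0.42665409,  0.07384093,  1.60652764, -0.0341017 ,
        1.11080206, -0.06708622]), 'qvel': array([ 5.10863282e-04, -8.73178482e-04,  5.16248340e-04, -2.57693807e-04,
        1.06405157e-03,  3.98644241e-05,  4.11378041e-04]), 'joint_efforts': array([ 7.33752502e-03, -9.37464309e+01,  3.67678061e+00, -4.55045843e+01,
       -4.84960014e-02,  1.68067915e-02,  1.12932162e-04]), 'tool_pos': array([ 0.15037411, -0.6576625 ,  0.22686229]), 'tool_rot': array([-5.57463541e-04,  9.93689401e-01,  1.12165293e-01, -9.89618087e-05]), 'force': array([-0.61818286,  0.19259643, -0.72379574]), 'ft_torque': array([-0.03381476,  0.02117668,  0.0240809 ]), 'finger_force': 0.0, 'grip_width': 0.9991515093056176} 0.022
```

View pics/top0.png

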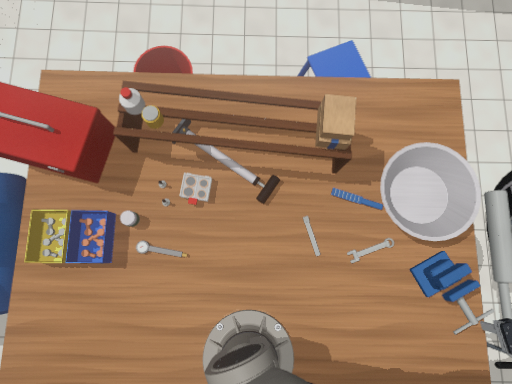

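View pics/side0.png

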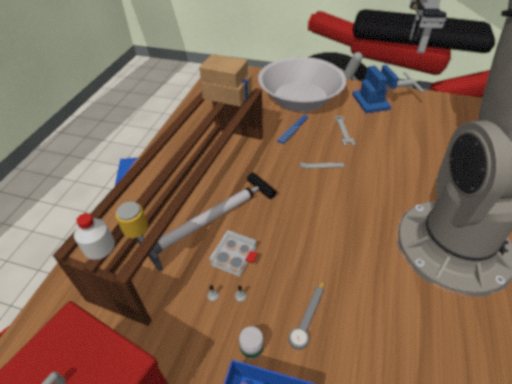

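Top view: the grip is at about (268,189), the foot at (181,130), the case at (196,187) with its tab at (193,201), and the rack's front slat edge runs from (114,133) to (350,157). Next I'll zoom in and measure.

```bash
cat > h.py <<'E'
from cell import arm, cam, state, finish_job
import cv2,numpy as np
from scipy.spatial.transform import Rotation as Ro
def ray(d,uv):
    p=cv2.undistortPoints(np.array([[uv]],float),d["intrinsics"],np.array(d["dist"]))[0,0]
    R=np.array(d["R"]);return -R.T@d["t"], R.T@np.array([p[0],p[1],1])
def plane(d,uv,z):
    c,r=ray(d,uv);return c+r*(z-c[2])/r[2]
def tri(d1,u1,d2,u2):
    c1,r1=ray(d1,u1);c2,r2=ray(d2,u2)
    s=np.linalg.lstsq(np.c_[r1,-r2],c2-c1,rcond=None)[0]
    return (c1+s[0]*r1+c2+s[1]*r2)/2, np.linalg.norm(c1+s[0]*r1-c2-s[1]*r2)
def proj(d,X):
    R=np.array(d["R"]);return cv2.projectPoints(np.array(X,float).reshape(-1,3),cv2.Rodrigues(R)[0],np.array(d["t"]),d["intrinsics"],np.array(d["dist"]))[0][:,0]
def tool(X):
    "world vector -> tool axes"
    q=state()["tool_rot"];return Ro.from_quat([q[1],q[2],q[3],q[0]]).inv().apply(X)
def crop(n,name,x0,y0,x1,y1,k):
    d=cam.get_image(n);cv2.imwrite(f"pics/{name}.png",cv2.resize(d["image"][y0:y1,x0:x1],None,fx=k,fy=k,interpolation=cv2.INTER_CUBIC));return d
E
python3 - <<'E'
from h import *
d=crop("top","topc",105,75,360,215,3); s=crop("side","sidec",140,160,300,320,3.5)
def red(d,box):
    x0,y0,x1,y1=box;im=d["image"][y0:y1,x0:x1].astype(int)
    m=(im[...,2]>150)&(im[...,1]<90)&(im[...,0]<90);v,u=np.nonzero(m);return (u.mean()+x0,v.mean()+y0,len(u))
def dark(d,box):
    x0,y0,x1,y1=box;im=d["image"][y0:y1,x0:x1];m=(im.max(2)<50).astype(np.uint8)
    c=max(cv2.findContours(m,0,1)[0],key=cv2.contourArea);r=cv2.minAreaRect(c);return (r[0][0]+x0,r[0][1]+y0),r[1],r[2]
rt,rs=red(d,(180,190,210,212)),red(s,(235,240,270,275));print(rt,rs,tri(d,rt[:2],s,rs[:2]),plane(d,rt[:2],.0315))
gt,gs=dark(d,(250,165,290,210)),dark(s,(235,165,285,205));print(gt,gs,tri(d,gt[0],s,gs[0]),plane(d,gt[0],.0165))
E
```

```text
(np.float64(191.9795918367347), np.float64(200.79591836734693), 49) (np.float64(251.03896103896105), np.float64(256.0), 77) (array([0.48037153, 0.19040804, 0.02831279]), np.float64(0.00033459259006840455)) [0.47970334 0.18989163 0.0315    ]Traceback (most recent call last):
  File "<stdin>", line 10, in <module>
  File "<stdin>", line 8, in dark
ValueError: max() iterable argument is empty
```

View pics/topc.png

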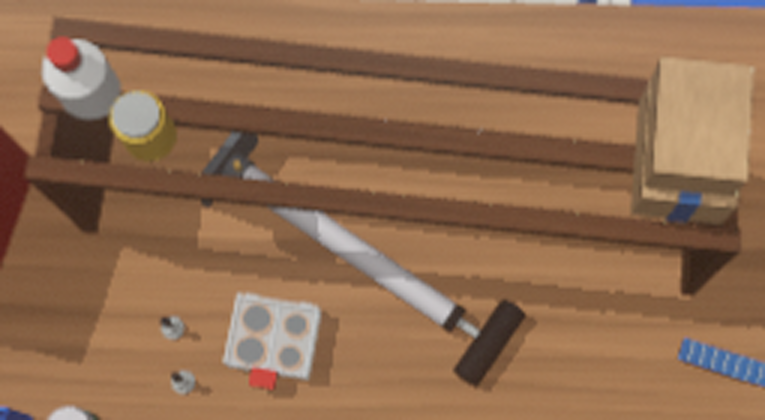

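View pics/sidec.png

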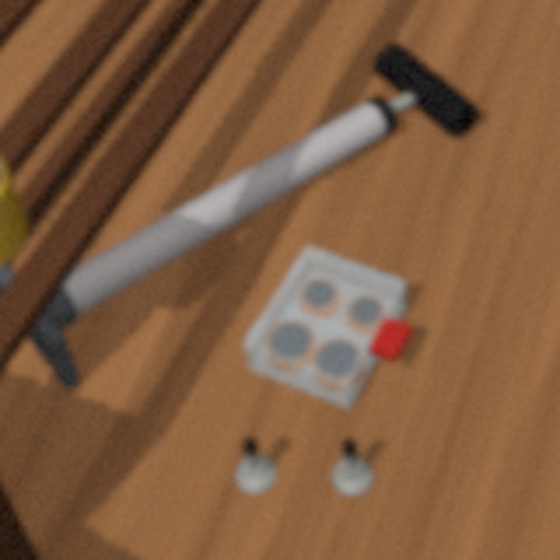

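Run:
```python
from h import *
d=cam.get_image("top"); s=cam.get_image("side")
T=lambda x,y:(105+x/3-.33,75+y/3-.33)
S=lambda x,y:(140+x/3.5-.36,160+y/3.5-.36)
print("cam",ray(d,(0,0))[0],ray(s,(0,0))[0])
g=tri(d,T(490,343),s,S(428,90));print("grip",g, plane(d,T(490,343),.025))
for a,b in (((522,308),(395,50)),((460,378),(468,127))): print("grip end",plane(d,T(*a),.0165),tri(d,T(*a),s,S(*b)))
print("cap",tri(d,T(453,317),s,S(380,115)), "foot top edge", plane(d,T(250,138),.06),plane(d,T(212,172),.06), "foot low side",plane(s,S(70,385),0))
print("barrel foot end",plane(d,T(252,176),.03))
print("slat front",plane(d,T(27,180),.17),plane(d,T(738,247),.17),"slat2",plane(d,T(45,108),.17),plane(d,T(635,168),.17))
for p in ((240,295),(322,304),(305,380),(225,368)): print("case",plane(d,T(*p),.0325))
for n,p in (("va",(173,335)),("vb",(183,385))): print(n,plane(d,T(*p),0))
```

```text
cam [0.30057839 0.01156682 1.17439916] [0.30810763 0.6728003  0.78470687]
grip (array([ 0.52583534, -0.0593952 ,  0.0135594 ]), np.float64(0.002067930721516975)) [ 0.52465367 -0.05861043  0.025     ]
grip end [ 0.56697693 -0.09483042  0.0165    ] (array([ 0.56542885, -0.09495625,  0.0166028 ]), np.float64(0.002989554989620108))
grip end [ 0.48623449 -0.02612488  0.0165    ] (array([ 0.48425331, -0.0263156 ,  0.0152193 ]), np.float64(0.004329738435006803))
cap (array([ 0.55389202, -0.01754985,  0.01821223]), np.float64(0.0018354242526707237)) foot top edge [0.74399731 0.21075409 0.06      ] [0.70361054 0.25041155 0.06      ] foot low side [0.68888522 0.26968688 0.        ]
barrel foot end [0.71076645 0.21176049 0.03      ]
slat front [0.65128965 0.40678728 0.17      ] [ 0.59736987 -0.29424755  0.17      ] slat2 [0.72669444 0.39538513 0.17      ] [ 0.6772728 -0.193757   0.17     ]
case [0.57209927 0.21803827 0.0325    ]
case [0.56365526 0.12759565 0.0325    ]
case [0.47856046 0.14302836 0.0325    ]
case [0.49028137 0.23022554 0.0325    ]
va [0.53223983 0.29645843 0.        ]
vb [0.47568509 0.2819339  0.        ]
```

Run:
```python
from h import *
p=state()["tool_pos"]
for w in ((.40,-.38,.20),(.435,-.01,.16)): print(tool(np.array(w)-p).round(3))
```

```text
[ 0.305 -0.215  0.027]
[ 0.422 -0.568  0.067]
```

Units first: shifts go in shares of 0.8 m and turns go in shares of pi rad. So -0.568 m is -0.71, 0.422 m is 0.5275, 0.45 rad is 0.1432.

```bash
python3 nudge.py '[[[0.3813, -0.2688, 0.0338, 0, 0, 0.0637, 0], [0.3813, -0.2688, 0.0338, 0, 0, 0.0637, 0], [0.3813, -0.2688, 0.0338, 0, 0, 0.0637, 0], [0.3813, -0.2688, 0.0338, 0, 0, 0.0637, 0], [0.3813, -0.2688, 0.0338, 0, 0, 0.0637, 0], [0.3813, -0.2688, 0.0338, 0, 0, 0.0637, 0], [0.3813, -0.2688, 0.0338, 0, 0, 0.0637, 0], [0.3813, -0.2688, 0.0338, 0, 0, 0.0637, 0], [0.3813, -0.2688, 0.0338, 0, 0, 0.0637, 0], [0.5275, -0.71, 0.0838, 0, 0, 0.1432, 0], [0.5275, -0.71, 0.0838, 0, 0, 0.1432, 0], [0.5275, -0.71, 0.0838, 0, 0, 0.1432, 0], [0.5275, -0.71, 0.0838, 0, 0, 0.1432, 0], [0.5275, -0.71, 0.0838, 0, 0, 0.1432, 0], [0.5275, -0.71, 0.0838, 0, 0, 0.1432, 0], [0.5275, -0.71, 0.0838, 0, 0, 0.1432, 0], [0.5275, -0.71, 0.0838, 0, 0, 0.1432, 0], [0.5275, -0.71, 0.0838, 0, 0, 0.1432, 0], [0.5275, -0.71, 0.0838, 0, 0, 0.1432, 0], [0.5275, -0.71, 0.0838, 0, 0, 0.1432, 0]]]'
python3 - <<'E'
from h import *
p=state()["tool_pos"];print(state()["joints"].round(2),state()["grip_width"])
for w in ((.435,-.005,.16),(.44,0,.04)): print(tool(np.array(w)-p).round(3))
E
```

```text
time: 1.97
tool_pos: [0.4353, -0.0074, 0.1604]
tool_rot: [-0.0, 0.994, -0.11, 0.0]
force: [-0.5, -0.3, -0.5]
grip_width: 0.007
finger_force: 0.0
[ 0.16  0.13 -0.31  2.17  0.05  0.84 -1.98] 0.006781785091636984
[-0.001 -0.002  0.   ]
[ 0.003 -0.008  0.12 ]
```

Scaled: 0.125 m is 0.1563, 0.09 m is 0.1125, 0.3 rad is 0.0955.

```bash
python3 nudge.py '[[[0.0038, -0.01, 0.0375, 0, 0.0382, 0, 0], [0.0038, -0.01, 0.075, 0, 0.0764, 0, 0], [0.0038, -0.01, 0.1125, 0, 0.0955, 0, 0], [0.0038, -0.01, 0.1563, 0, 0.0955, 0, 0], [0.0038, -0.01, 0.1563, 0, 0.0955, 0, 0]]]'
python3 - <<'E'
from h import *
s=state();print(s["joints"].round(3),s["force"])
p=s["tool_pos"];q=s["tool_rot"];R=Ro.from_quat([q[1],q[2],q[3],q[0]]);print(R.as_matrix().round(3))
d=crop("top","t2",160,110,320,230,5)
E
```

```text
time: 2.38
tool_pos: [0.4449, -0.0063, 0.0434]
tool_rot: [0.018, 0.983, -0.113, 0.145]
force: [0.6, -1.2, -1.4]
grip_width: 0.011
finger_force: 0.0
[-0.189  0.252 -0.048  2.459  0.71   0.22  -2.713] [ 0.62228856 -1.21663446 -1.43159914]
[[ 0.933 -0.227  0.28 ]
 [-0.216 -0.974 -0.067]
 [ 0.288  0.002 -0.958]]
```

View pics/t2.png

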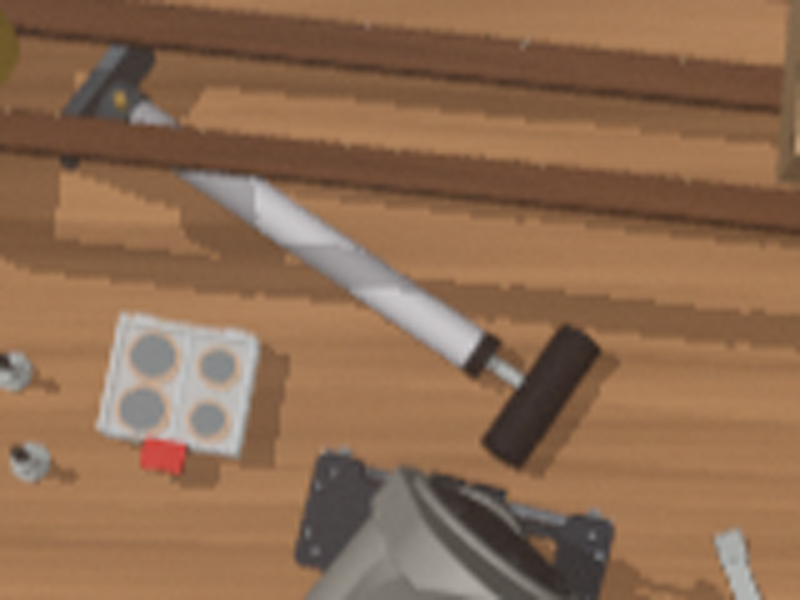

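```bash
cat > arc.py <<'E'
from h import *
F=np.array([.728,.236]);G0=np.array([.526,-.060]);u=(G0-F)/np.linalg.norm(G0-F)
def way(phi,back,tilt,yaw,ztip=.014):
    "TCP pose with tip 'back' behind bar end after pump turned phi deg"
    r=Ro.from_euler('z',phi,degrees=True).as_matrix()[:2,:2]
    uu=r@u; b=np.array([-uu[1],uu[0]]);b=b  # pump y
    if b[0]<0:b=-b
    E=F+.36*uu-.05*b-back*b
    R=Ro.from_euler('z',yaw,degrees=True)*Ro.from_euler('x',180,degrees=True)*Ro.from_rotvec([0,tilt,0])
    return np.r_[E,ztip]-.022*R.apply([0,0,1]),R
def rows(lst):
    s=state();q=s["tool_rot"];R0=Ro.from_quat([q[1],q[2],q[3],q[0]])
    for a in lst:
        p,R=way(*a);print(a,p.round(3),R0.inv().apply(p-s["tool_pos"]).round(3),(R0.inv()*R).as_rotvec().round(3))
E
python3 -c "
from arc import *
rows([(0,.035,.3,-10),(0,.01,.3,-10),(4,.009,.32,-8),(8,.009,.38,-8),(12,.009,.45,-8),(16,.009,.52,-8),(20,.009,.6,-8)])
print(F+.36*Ro.from_euler('z',30,degrees=True).as_matrix()[:2,:2]@u)"
```

```text
(0, 0.035, 0.3, -10) [ 0.448 -0.012  0.035] [0.004 0.006 0.007] [ 0.018  0.011 -0.048]
(0, 0.01, 0.3, -10) [ 0.469 -0.026  0.035] [0.026 0.015 0.014] [ 0.018  0.011 -0.048]
(4, 0.009, 0.32, -8) [ 0.489 -0.044  0.035] [0.048 0.028 0.02 ] [ 0.029  0.031 -0.081]
(8, 0.009, 0.38, -8) [ 0.507 -0.059  0.034] [0.069 0.039 0.027] [ 0.032  0.091 -0.08 ]
(12, 0.009, 0.45, -8) [ 0.527 -0.073  0.034] [0.09  0.048 0.034] [ 0.034  0.161 -0.079]
(16, 0.009, 0.52, -8) [ 0.548 -0.086  0.033] [0.112 0.055 0.041] [ 0.037  0.231 -0.078]
(20, 0.009, 0.6, -8) [ 0.57  -0.097  0.032] [0.134 0.061 0.049] [ 0.04   0.311 -0.077]
[ 0.70093939 -0.12298151]
```

Scaled: 0.09 m is 0.1125, 0.083 m is 0.1038, 0.09 rad is 0.0286.

```bash
python3 nudge.py '[[[0.005, 0.0075, 0.0088, 0.0064, 0.0032, -0.0159, 0], [0.0188, 0.0125, 0.0125, 0.0064, 0.0032, -0.0159, 0], [0.0325, 0.0188, 0.0175, 0.0064, 0.0032, -0.0159, 0], [0.0413, 0.0238, 0.02, 0.0064, 0.0064, -0.0191, 0], [0.0513, 0.0288, 0.0225, 0.0095, 0.0095, -0.0255, 0], [0.06, 0.035, 0.025, 0.0095, 0.0095, -0.0255, 0], [0.0688, 0.04, 0.0275, 0.0095, 0.0159, -0.0255, 0], [0.0775, 0.045, 0.0313, 0.0095, 0.0223, -0.0255, 0], [0.0863, 0.0488, 0.0338, 0.0095, 0.0286, -0.0255, 0], [0.095, 0.0525, 0.0363, 0.0095, 0.035, -0.0255, 0], [0.1038, 0.0563, 0.04, 0.0095, 0.0446, -0.0255, 0], [0.1125, 0.06, 0.0425, 0.0095, 0.0509, -0.0255, 0]]]'
python3 - <<'E'
from arc import *
s=state();print(s["joints"].round(3))
rows([(12,.009,.45,-8),(16,.009,.52,-8),(20,.009,.6,-8),(24,.009,.68,-6),(28,.009,.75,-6),(30,.009,.75,-6),(32,.009,.75,-6)])
d=crop("top","t3",160,110,320,230,5)
E
```

```text
time: 3.43
tool_pos: [0.5373, -0.079, 0.0612]
tool_rot: [0.015, 0.976, -0.069, 0.206]
force: [-0.2, 0.0, -0.1]
grip_width: 0.006
finger_force: 0.0
[ 0.212  0.32  -0.253  2.334  1.041  0.164 -2.729]
(12, 0.009, 0.45, -8) [ 0.527 -0.073  0.034] [-0.021 -0.004  0.021] [ 0.002  0.034 -0.001]
(16, 0.009, 0.52, -8) [ 0.548 -0.086  0.033] [-0.001  0.005  0.03 ] [ 0.002  0.104 -0.001]
(20, 0.009, 0.6, -8) [ 0.57  -0.097  0.032] [0.02  0.013 0.04 ] [ 0.002  0.184 -0.   ]
(24, 0.009, 0.68, -6) [ 0.592 -0.106  0.031] [0.041 0.019 0.051] [ 0.02   0.264 -0.03 ]
(28, 0.009, 0.75, -6) [ 0.615 -0.114  0.03 ] [0.062 0.023 0.061] [ 0.021  0.334 -0.03 ]
(30, 0.009, 0.75, -6) [ 0.627 -0.117  0.03 ] [0.074 0.025 0.067] [ 0.021  0.334 -0.03 ]
(32, 0.009, 0.75, -6) [ 0.64 -0.12  0.03] [0.085 0.026 0.072] [ 0.021  0.334 -0.03 ]
```

View pics/t3.png

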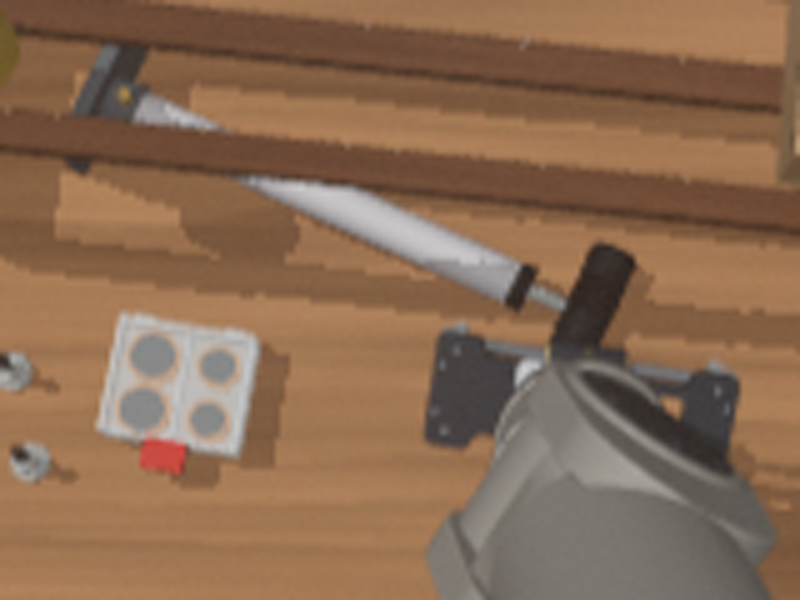

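The pump has already turned about 12°, but j6 and j7 are at their limits, so the tilt won't go further. I'll back off, turn the hand half round so the wrist has room, and continue from there.

Run:
```python
from h import *
s=state();q=s["tool_rot"];R0=Ro.from_quat([q[1],q[2],q[3],q[0]])
for p,y in (((.50,-.05,.11),-8),((.47,-.03,.17),0)):
    R=Ro.from_euler('z',y,degrees=True)*Ro.from_euler('x',180,degrees=True)
    print(R0.inv().apply(np.array(p)-s["tool_pos"]).round(3),(R0.inv()*R).as_rotvec().round(3))
```

```text
[-0.019 -0.024 -0.061] [ 0.002 -0.418 -0.001]
[-0.024 -0.04  -0.129] [ 0.031 -0.417 -0.139]
```

Scaled: -0.129 m is -0.1613, -0.061 m is -0.0763, -0.42 rad is -0.1337.

```bash
python3 nudge.py '[[[-0.025, -0.03, -0.0763, 0, -0.0382, 0, 0], [-0.025, -0.03, -0.0763, 0, -0.0764, 0, 0], [-0.03, -0.05, -0.1613, 0.0095, -0.1337, -0.0446, 0], [-0.03, -0.05, -0.1613, 0.0095, -0.1337, -0.0446, 0], [-0.03, -0.05, -0.1613, 0.0095, -0.1337, -0.0446, 0], [-0.03, -0.05, -0.1613, 0.0095, -0.1337, -0.0446, 0]]]'; python3 nudge.py '[[[0, 0, 0, 0, 0, -0.0796, 0], [0, 0, 0, 0, 0, -0.0796, 0], [0, 0, 0, 0, 0, -0.1592, 0], [0, 0, 0, 0, 0, -0.1592, 0], [0, 0, 0, 0, 0, -0.2387, 0], [0, 0, 0, 0, 0, -0.2387, 0], [0, 0, 0, 0, 0, -0.3183, 0], [0, 0, 0, 0, 0, -0.3183, 0], [0, 0, 0, 0, 0, -0.3979, 0], [0, 0, 0, 0, 0, -0.3979, 0], [0, 0, 0, 0, 0, -0.4775, 0], [0, 0, 0, 0, 0, -0.4775, 0], [0, 0, 0, 0, 0, -0.557, 0], [0, 0, 0, 0, 0, -0.557, 0], [0, 0, 0, 0, 0, -0.6366, 0], [0, 0, 0, 0, 0, -0.6366, 0], [0, 0, 0, 0, 0, -0.7162, 0], [0, 0, 0, 0, 0, -0.7162, 0], [0, 0, 0, 0, 0, -0.7958, 0], [0, 0, 0, 0, 0, -0.7958, 0]]]'; python3 nudge.py '[[[0, 0, 0, 0, 0, -0.0796, 0], [0, 0, 0, 0, 0, -0.0796, 0], [0, 0, 0, 0, 0, -0.1592, 0], [0, 0, 0, 0, 0, -0.1592, 0], [0, 0, 0, 0, 0, -0.2069, 0], [0, 0, 0, 0, 0, -0.2069, 0]]]';python3 - <<'E'
from h import *
s=state();print(s["joints"].round(3))
d=cam.get_image("top");im=d["image"][150:200,250:300]
m=(im.max(2)<60).astype(np.uint8)
for c in cv2.findContours(m,0,1)[0]:
    if cv2.contourArea(c)>40:r=cv2.minAreaRect(c);print(r); print(plane(d,np.array(r[0])+(250,150),.025),[plane(d,b+np.array([250,150]),.0165)[:2].round(3) for b in cv2.boxPoints(r)])
E
```

```text
time: 3.98
tool_pos: [0.4678, -0.0249, 0.1729]
tool_rot: [-0.003, 1.0, 0.004, -0.005]
force: [1.5, -0.6, 0.6]
grip_width: 0.007
finger_force: 0.0
time: 5.65
tool_pos: [0.468, -0.0275, 0.1687]
tool_rot: [-0.004, 0.311, 0.951, -0.001]
force: [-0.1, 0.1, -0.1]
grip_width: 0.005
finger_force: 0.0
time: 6.15
tool_pos: [0.468, -0.0275, 0.1686]
tool_rot: [-0.004, -0.009, 1.0, 0.001]
force: [-0.4, 1.0, -0.1]
grip_width: 0.004
finger_force: 0.0
[ 0.948  0.386 -1.206  2.059  0.43   0.992  1.109]
```

```bash
cat >> arc.py <<'E'
def bar(box=(255,140,310,210),th=75):
    x0,y0,x1,y1=box;d=cam.get_image("top");im=d["image"][y0:y1,x0:x1]
    m=((im.max(2)<th)&(im.max(2).astype(int)-im.min(2)<22)).astype(np.uint8)
    for c in cv2.findContours(m,0,1)[0]:
        if cv2.contourArea(c)>40:
            r=cv2.minAreaRect(c);b=cv2.boxPoints(r)+(x0,y0);print(np.array(r[0])+(x0,y0),r[1],r[2],plane(d,np.array(r[0])+(x0,y0),.025).round(3))
            for i in range(4):print("  mid",plane(d,(b[i]+b[i-1])/2,.02).round(3))
E
python3 -c "
from arc import *
bar();d=crop('top','t4',160,110,320,230,5)"
```

```text
(no output)
```

View pics/t4.png

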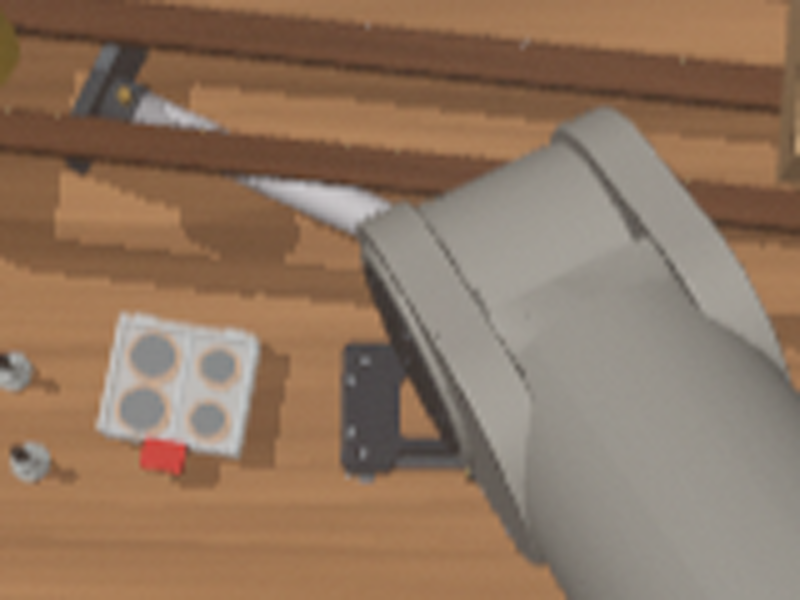

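Scaled: 0.02 m is 0.025, -0.6 rad is -0.191.

```bash
python3 -c "
from arc import *
d=cam.get_image('top');T=lambda x,y:(160+x/5-.4,110+y/5-.4)
c=plane(d,T(520,285),.018);e=plane(d,T(608,262),.0165);print(c,e)
a=np.degrees(np.arctan2(*(c[:2]-F)[::-1]));print(a-np.degrees(np.arctan2(u[1],u[0])),np.linalg.norm(c[:2]-F))
print([ (plane(d,T(*p),.06)) for p in ((78,165),(145,47))])"
python3 nudge.py '[[[0.025, 0, 0, 0, -0.0382, 0, 0], [0.025, 0, 0, 0, -0.0764, 0, 0], [0.025, 0, 0, 0, -0.1146, 0, 0], [0.025, 0, 0, 0, -0.1528, 0, 0], [0.025, 0, 0, 0, -0.191, 0, 0], [0.025, 0, 0, 0, -0.191, 0, 0]]]'; python3 -c "
from arc import *
print(state()['joints'].round(3))"
```

```text
[ 0.60286634 -0.04365915  0.018     ] [ 0.62051509 -0.10339092  0.0165    ]
10.204736631887187 0.30637832044635377
[array([0.66719992, 0.24891818, 0.06      ]), array([0.74989376, 0.2090558 , 0.06      ])]
time: 6.85
tool_pos: [0.4554, -0.0241, 0.1714]
tool_rot: [0.257, -0.008, 0.966, 0.009]
force: [0.3, 1.7, -0.0]
grip_width: 0.004
finger_force: 0.0
[ 1.212 -0.074 -1.218  2.447 -0.388  0.213  1.922]
```

```bash
sed -i "s/\*Ro.from_rotvec(\[0,tilt,0\])/*Ro.from_rotvec([0,tilt,0])*Ro.from_rotvec([0,0,np.pi])/" arc.py; python3 -c "
from arc import *
print(F+.36*(v:=Ro.from_euler('z',10.5,degrees=True).as_matrix()[:2,:2]@u)+.05*np.array([-v[1],v[0]]))
rows([(8,.04,.52,0,.06),(8,.03,.55,-5),(10.5,.012,.58,-5),(14,.009,.6,-5)])"
```

```text
[ 0.62840521 -0.11354381]
(8, 0.04, 0.52, 0, 0.06) [ 0.477 -0.047  0.079] [ 0.028 -0.024  0.09 ] [0.022 0.001 0.01 ]
(8, 0.03, 0.55, -5) [ 0.485 -0.05   0.033] [ 0.043 -0.029  0.134] [ 0.067 -0.03   0.085]
(10.5, 0.012, 0.58, -5) [ 0.514 -0.067  0.032] [ 0.019 -0.046  0.149] [ 0.068 -0.06   0.084]
(14, 0.009, 0.6, -5) [ 0.535 -0.08   0.032] [ 0.001 -0.059  0.159] [ 0.069 -0.08   0.084]
```

Units first: shifts go in shares of 0.8 m and turns go in shares of pi rad. So 0.134 m is 0.1675, 0.09 m is 0.1125, 0.08 rad is 0.0255.

```bash
python3 nudge.py '[[[0.035, -0.03, 0.0625, 0.0064, 0, 0.0032, 0], [0.035, -0.03, 0.1125, 0.0064, 0, 0.0032, 0], [0.0538, -0.0363, 0.1675, 0.0223, -0.0095, 0.0255, 0], [0.0538, -0.0363, 0.1675, 0.0223, -0.0095, 0.0255, 0], [0.0538, -0.0363, 0.1675, 0.0223, -0.0095, 0.0255, 0]]]'; python3 -c "
from arc import *
print(state()['joints'].round(3))
rows([(8,.03,.55,-5),(10.5,.012,.58,-5),(14,.009,.6,-5)])"
```

```text
time: 7.27
tool_pos: [0.461, -0.0496, 0.1477]
tool_rot: [0.248, 0.02, 0.969, -0.008]
force: [0.1, -0.2, -1.0]
grip_width: 0.01
finger_force: 0.0
[ 0.956  0.043 -1.012  2.453  0.477  0.186  1.035]
(8, 0.03, 0.55, -5) [ 0.485 -0.05   0.033] [0.034 0.001 0.112] [ 0.017 -0.048  0.041]
(10.5, 0.012, 0.58, -5) [ 0.514 -0.067  0.032] [ 0.008 -0.015  0.127] [ 0.017 -0.078  0.041]
(14, 0.009, 0.6, -5) [ 0.535 -0.08   0.032] [-0.011 -0.026  0.138] [ 0.018 -0.098  0.041]
```

Scaled: 0.055 m is 0.0688, 0.03 m is 0.0375, 0.4 rad is 0.1273.

```bash
python3 -c "
from arc import *
print(tool(np.array([.50,-.02,.11])-state()['tool_pos']).round(3))"
python3 nudge.py '[[[-0.0188, 0.0375, 0.0688, 0.0382, 0.0127, 0, 0], [-0.0188, 0.0375, 0.0688, 0.0764, 0.0255, 0, 0], [-0.0188, 0.0375, 0.0688, 0.1146, 0.0382, 0, 0], [-0.0188, 0.0375, 0.0688, 0.1273, 0.0477, 0, 0], [-0.0188, 0.0375, 0.0688, 0.1273, 0.0477, 0, 0], [-0.0188, 0.0375, 0.0688, 0.1273, 0.0477, 0, 0]]]'; python3 -c "
from arc import *
s=state();q=s['tool_rot'];print(s['joints'].round(3),Ro.from_quat([q[1],q[2],q[3],q[0]]).as_matrix().round(2))
"
```

```text
[-0.015  0.032  0.051]
time: 7.77
tool_pos: [0.5026, -0.022, 0.1067]
tool_rot: [0.174, 0.061, 0.969, -0.163]
force: [0.6, -0.9, 0.2]
grip_width: 0.005
finger_force: 0.0
[ 0.301  0.319 -0.775  2.289  1.081  0.787  0.153] [[-0.93  0.18  0.32]
 [ 0.06  0.94 -0.34]
 [-0.36 -0.29 -0.89]]
```

Scaled: -0.35 rad is -0.1114.

```bash
python3 nudge.py '[[[0, 0, 0, 0, -0.0382, 0, 0], [0, 0, 0, 0, -0.0764, 0, 0], [0, 0, 0, 0, -0.1114, 0, 0], [0, 0, 0, -0.0318, -0.1114, 0, 0], [0, 0, 0, -0.0637, -0.1114, 0, 0], [0, 0, 0, -0.0637, -0.1114, 0, 0]]]'; python3 -c "
from arc import *
s=state();q=s['tool_rot'];print(s['joints'].round(3),Ro.from_quat([q[1],q[2],q[3],q[0]]).as_matrix().round(2))
rows([(8,.045,.6,-10,.05),(8,.035,.6,-10),(10.5,.012,.62,-10),(14,.009,.65,-8)])
"
```

```text
time: 8.27
tool_pos: [0.512, -0.0184, 0.1055]
tool_rot: [0.301, 0.021, 0.946, -0.12]
force: [0.3, -0.6, -0.1]
grip_width: 0.007
finger_force: 0.0
[ 0.666  0.432 -1.179  2.456  1.67   0.841 -0.296] [[-0.82  0.11  0.56]
 [-0.03  0.97 -0.24]
 [-0.57 -0.21 -0.79]]
(8, 0.045, 0.6, -10, 0.05) [ 0.471 -0.042  0.068] [ 0.056 -0.02   0.012] [-0.143  0.035  0.172]
(8, 0.035, 0.6, -10) [ 0.48  -0.047  0.032] [ 0.069 -0.015  0.047] [-0.143  0.035  0.172]
(10.5, 0.012, 0.62, -10) [ 0.513 -0.066  0.032] [ 0.043 -0.03   0.07 ] [-0.141  0.015  0.174]
(14, 0.009, 0.65, -8) [ 0.535 -0.079  0.032] [ 0.026 -0.041  0.086] [-0.159 -0.019  0.148]
```

```bash
python3 -c "
from arc import *
rows([(7,.035,.48,-22,.03),(8,.03,.48,-22),(10.5,.012,.52,-20),(14,.009,.57,-18)])
"
```

```text
(7, 0.035, 0.48, -22, 0.03) [ 0.478 -0.041  0.05 ] [ 0.061 -0.014  0.03 ] [-0.042  0.176  0.341]
(8, 0.03, 0.48, -22) [ 0.487 -0.047  0.034] [ 0.062 -0.016  0.05 ] [-0.042  0.176  0.341]
(10.5, 0.012, 0.52, -20) [ 0.516 -0.065  0.033] [ 0.04  -0.029  0.07 ] [-0.054  0.133  0.312]
(14, 0.009, 0.57, -18) [ 0.536 -0.077  0.033] [ 0.024 -0.039  0.086] [-0.066  0.08   0.285]
```

Scaled: 0.062 m is 0.0775, 0.061 m is 0.0763, 0.34 rad is 0.1082.

```bash
python3 nudge.py '[[[0.0375, -0.0088, 0.0125, -0.0064, 0.0286, 0.035, 0], [0.0625, -0.0175, 0.025, -0.0127, 0.0541, 0.07, 0], [0.0763, -0.0175, 0.0375, -0.0127, 0.0541, 0.1082, 0], [0.0763, -0.0175, 0.0375, -0.0127, 0.0541, 0.1082, 0], [0.0775, -0.02, 0.0625, -0.0127, 0.0541, 0.1082, 0], [0.0775, -0.02, 0.0625, -0.0127, 0.0541, 0.1082, 0]]]'; python3 -c "
from arc import *
s=state();q=s['tool_rot'];print(s['joints'].round(3),Ro.from_quat([q[1],q[2],q[3],q[0]]).as_matrix().round(2))
rows([(8,.03,.48,-22),(10.5,.012,.52,-20),(14,.009,.57,-18),(18,.009,.62,-16)])
"
```

```text
time: 8.77
tool_pos: [0.4886, -0.0505, 0.0333]
tool_rot: [0.236, 0.185, 0.953, -0.049]
force: [-1.8, -0.1, 0.3]
grip_width: 0.008
finger_force: 0.0
[ 0.774  0.602 -1.144  2.443  1.686  0.797 -0.5  ] [[-0.82  0.38  0.43]
 [ 0.33  0.93 -0.18]
 [-0.47 -0.01 -0.88]]
(8, 0.03, 0.48, -22) [ 0.487 -0.047  0.034] [ 0.002  0.002 -0.001] [-0.006  0.007  0.001]
(10.5, 0.012, 0.52, -20) [ 0.516 -0.065  0.033] [-0.027 -0.003  0.014] [-0.023 -0.033 -0.029]
(14, 0.009, 0.57, -18) [ 0.536 -0.077  0.033] [-0.048 -0.007  0.026] [-0.041 -0.083 -0.059]
(18, 0.009, 0.62, -16) [ 0.558 -0.089  0.032] [-0.069 -0.01   0.038] [-0.061 -0.133 -0.087]
```

Reached exactly, with joints in range. Now push along the arc.

Scaled: -0.069 m is -0.0863, -0.062 m is -0.0775, -0.13 rad is -0.0414.

```bash
python3 nudge.py '[[[-0.0125, 0, 0.0063, -0.0032, -0.0032, -0.0032, 0], [-0.025, -0.0025, 0.0125, -0.0064, -0.0064, -0.0064, 0], [-0.0338, -0.0038, 0.0175, -0.0064, -0.0095, -0.0095, 0], [-0.0425, -0.005, 0.0225, -0.0095, -0.0159, -0.0127, 0], [-0.0513, -0.0075, 0.0275, -0.0127, -0.0223, -0.0159, 0], [-0.06, -0.0088, 0.0325, -0.0127, -0.0255, -0.0191, 0], [-0.0688, -0.01, 0.0375, -0.0159, -0.0318, -0.0223, 0], [-0.0775, -0.0113, 0.0425, -0.0191, -0.0382, -0.0255, 0], [-0.0863, -0.0125, 0.0475, -0.0191, -0.0414, -0.0286, 0], [-0.0863, -0.0125, 0.0475, -0.0191, -0.0414, -0.0286, 0]]]'; python3 -c "
from arc import *
s=state();print(s['joints'].round(3))
rows([(18,.009,.62,-16),(22,.009,.66,-14),(26,.009,.7,-12),(29,.009,.7,-10),(32,.009,.7,-8)])
d=crop('top','t5',160,110,320,230,5)"
```

```text
time: 9.6
tool_pos: [0.558, -0.0892, 0.0333]
tool_rot: [0.301, 0.131, 0.944, -0.043]
force: [-0.8, -0.1, -0.3]
grip_width: 0.008
finger_force: 0.0
[ 0.844  0.686 -1.08   2.393  1.995  0.784 -0.487]
(18, 0.009, 0.62, -16) [ 0.558 -0.089  0.032] [ 0.001 -0.     0.001] [-0.001 -0.002  0.004]
(22, 0.009, 0.66, -14) [ 0.581 -0.1    0.031] [-0.019 -0.004  0.016] [-0.022 -0.042 -0.024]
(26, 0.009, 0.7, -12) [ 0.604 -0.109  0.031] [-0.039 -0.006  0.031] [-0.043 -0.082 -0.052]
(29, 0.009, 0.7, -10) [ 0.622 -0.115  0.031] [-0.054 -0.007  0.042] [-0.065 -0.082 -0.079]
(32, 0.009, 0.7, -8) [ 0.64  -0.119  0.031] [-0.07  -0.006  0.053] [-0.086 -0.082 -0.107]
```

View pics/t5.png

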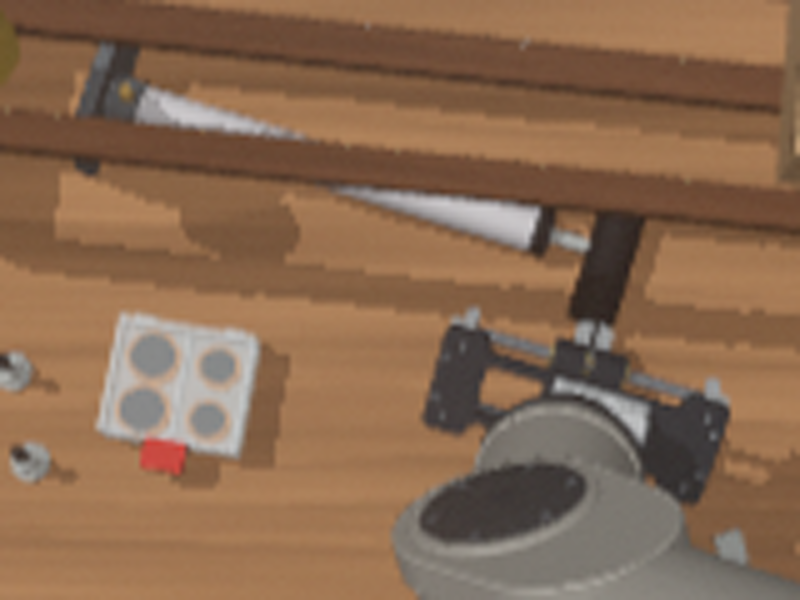

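The fingers sit square on the bar end at about (595,325) in the crop, and the foot is in place. Continue.

Scaled: -0.06 m is -0.075, -0.007 m is -0.0088, -0.09 rad is -0.0286.

```bash
python3 nudge.py '[[[-0.0125, -0.0025, 0.01, -0.0032, -0.0064, -0.0032, 0], [-0.0238, -0.005, 0.02, -0.0064, -0.0127, -0.0064, 0], [-0.0363, -0.0063, 0.0288, -0.0095, -0.0191, -0.0127, 0], [-0.0488, -0.0075, 0.0388, -0.0127, -0.0255, -0.0159, 0], [-0.0575, -0.0075, 0.045, -0.0159, -0.0255, -0.0191, 0], [-0.0675, -0.0088, 0.0525, -0.0191, -0.0255, -0.0255, 0], [-0.075, -0.0088, 0.0575, -0.0223, -0.0255, -0.0286, 0], [-0.075, -0.0088, 0.0575, -0.0223, -0.0255, -0.0286, 0]]]'; python3 -c "
from arc import *
s=state();print(s['joints'].round(3))
rows([(30,.009,.7,-9),(32,.009,.7,-8),(33,.009,.7,-8),(34,.009,.7,-8)])"
```

```text
time: 10.32
tool_pos: [0.6291, -0.1168, 0.0308]
tool_rot: [0.341, 0.076, 0.937, -0.028]
force: [0.3, 0.1, -0.4]
grip_width: 0.006
finger_force: 0.0
[ 0.893  0.765 -1.021  2.29   2.193  0.701 -0.399]
(30, 0.009, 0.7, -9) [ 0.628 -0.116  0.031] [ 0.001  0.    -0.001] [-0.005 -0.002 -0.004]
(32, 0.009, 0.7, -8) [ 0.64  -0.119  0.031] [-0.009 -0.001  0.007] [-0.016 -0.002 -0.017]
(33, 0.009, 0.7, -8) [ 0.647 -0.121  0.031] [-0.014 -0.001  0.012] [-0.016 -0.002 -0.017]
(34, 0.009, 0.7, -8) [ 0.653 -0.122  0.031] [-0.019 -0.001  0.016] [-0.016 -0.002 -0.017]
```

Scaled: -0.009 m is -0.0113, 0.007 m is 0.0088, -0.01 rad is -0.0032.

```bash
python3 nudge.py '[[[-0.0063, 0, 0.005, 0, 0, 0, 0], [-0.0113, -0.0013, 0.0088, -0.0032, 0, -0.0032, 0], [-0.0113, -0.0013, 0.0088, -0.0032, 0, -0.0032, 0]]]'; python3 nudge.py '[[[-0.005, 0, 0.0038, 0, 0, 0, 0], [-0.005, 0, 0.0038, 0, 0, 0, 0]]]'; python3 nudge.py '[[[-0.0038, 0, 0.0038, 0, 0, 0, 0], [-0.0038, 0, 0.0038, 0, 0, 0, 0]]]';python3 -c "
from arc import *
d=crop('top','t6',160,90,320,210,5)"
```

```text
time: 10.57
tool_pos: [0.6352, -0.1174, 0.0283]
tool_rot: [0.337, 0.069, 0.939, -0.024]
force: [-21.9, 4.2, -1.5]
grip_width: 0.005
finger_force: 10.8
time: 10.73
tool_pos: [0.6362, -0.1174, 0.0271]
tool_rot: [0.335, 0.069, 0.939, -0.024]
force: [-67.3, 2.5, 32.9]
grip_width: 0.002
finger_force: 33.8
time: 10.9
tool_pos: [0.6367, -0.117, 0.0241]
tool_rot: [0.332, 0.069, 0.94, -0.023]
force: [-80.5, 5.7, 22.2]
grip_width: 0.001
finger_force: 40.2
```

View pics/t6.png

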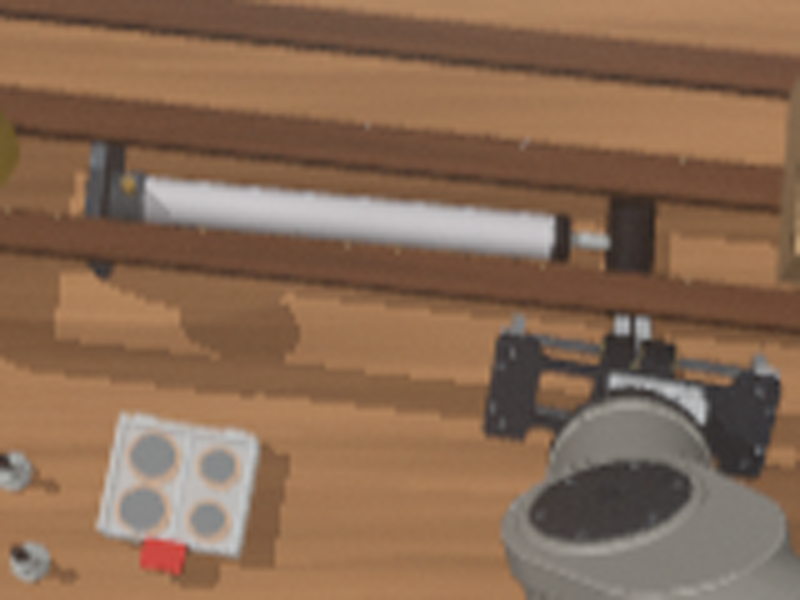

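Pump parallel to the rack, bar end hard on the ledge (force rose at x=0.635). Back off and head for the tab.

```bash
cat > lid.py <<'E'
from h import *
yaw=-7.5;c=np.array([np.cos(np.radians(yaw)),np.sin(np.radians(yaw)),0]);H=np.array([.567,.178,.0225])
def orient(tilt,y=yaw): return Ro.from_euler('z',y,degrees=True)*Ro.from_euler('x',180,degrees=True)*Ro.from_rotvec([0,tilt,0])*Ro.from_rotvec([0,0,np.pi])
def at(a,tilt,dz=0,back=0):
    P=H+c*(-.09*np.cos(a)+.0045*np.sin(a)-back)+np.array([0,0,.09*np.sin(a)+.0045*np.cos(a)+dz])
    R=orient(tilt);return P-.013*R.apply([0,0,1]),R
def show(poses):
    s=state();q=s["tool_rot"];R0=Ro.from_quat([q[1],q[2],q[3],q[0]]);print(s["joints"].round(2))
    for p,R in poses: print(p.round(3),R0.inv().apply(p-s["tool_pos"]).round(3),(R0.inv()*R).as_rotvec().round(3))
E
python3 -c "
from lid import *
show([(np.array([.57,-.09,.05]),orient(.68)),(np.array([.52,0.0,.12]),orient(.6)),at(0,.45,.09,.01)])"
```

```text
[ 0.88  0.77 -1.    2.26  2.17  0.66 -0.36]
[ 0.57 -0.09  0.05] [ 0.038  0.017 -0.064] [-0.007 -0.001 -0.013]
[0.52 0.   0.12] [ 0.043  0.099 -0.158] [-0.007  0.079 -0.013]
[0.462 0.192 0.129] [ 0.104  0.281 -0.217] [-0.006  0.229 -0.013]
```

Scaled: 0.281 m is 0.3513, 0.24 m is 0.3, 0.23 rad is 0.0732.

```bash
python3 nudge.py '[[[0.0238, 0.005, -0.025, 0, 0, 0, 0], [0.0375, 0.0125, -0.0563, 0, 0, 0, 0], [0.0475, 0.0213, -0.08, 0, 0, 0, 0], [0.0538, 0.075, -0.1375, 0, 0.0127, 0, 0.5], [0.0538, 0.1238, -0.1975, 0, 0.0255, -0.0032, 0.5], [0.0538, 0.1238, -0.1975, 0, 0.0255, -0.0032, 0.5], [0.0538, 0.1238, -0.1975, 0, 0.0255, -0.0032, 0.5], [0.0875, 0.225, -0.2375, 0, 0.0477, -0.0032, 0.5], [0.125, 0.3, -0.2713, 0, 0.0732, -0.0032, 0.5], [0.13, 0.3513, -0.2713, 0, 0.0732, -0.0032, 0.5], [0.13, 0.3513, -0.2713, 0, 0.0732, -0.0032, 0.5], [0.13, 0.3513, -0.2713, 0, 0.0732, -0.0032, 0.5], [0.13, 0.3513, -0.2713, 0, 0.0732, -0.0032, 0.5]]]'; python3 -c "
from lid import *
show([at(0,.45,.09,.01),at(0,.45,.03,0),at(0,.45,0,0)])
import arc
d=cam.get_image('top')
arc.bar((260,120,310,180),80)
"
```

```text
time: 12.03
tool_pos: [0.4721, 0.1931, 0.1309]
tool_rot: [0.231, 0.067, 0.97, -0.018]
force: [1.0, -0.6, 0.3]
grip_width: 0.501
finger_force: 0.0
[ 0.3   0.35 -1.18  2.3   1.15  0.78 -0.28]
[0.462 0.192 0.129] [ 0.01  -0.003 -0.002] [-0.008  0.018 -0.005]
[0.472 0.19  0.069] [ 0.028 -0.002  0.056] [-0.008  0.018 -0.005]
[0.472 0.19  0.039] [ 0.041 -0.002  0.082] [-0.008  0.018 -0.005]
[286.  136.5] (13.0, 8.0) 90.0 [ 0.709 -0.119  0.025]
  mid [ 0.71  -0.106  0.02 ]
  mid [ 0.734 -0.12   0.02 ]
  mid [ 0.711 -0.133  0.02 ]
  mid [ 0.687 -0.12   0.02 ]
```

Scaled: 0.082 m is 0.1025, 0.069 m is 0.0863, 0.02 rad is 0.0064.

```bash
python3 nudge.py '[[[0.0225, -0.0025, 0.0325, -0.0032, 0.0064, 0, 0.5], [0.035, -0.0025, 0.07, -0.0032, 0.0064, 0, 0.5], [0.0438, -0.0025, 0.0863, -0.0032, 0.0064, 0, 0.5], [0.0513, -0.0025, 0.1025, -0.0032, 0.0064, 0, 0.5], [0.0513, -0.0025, 0.1025, -0.0032, 0.0064, 0, 0.5]]]'; python3 nudge.py '[[[0, 0, 0, 0, 0, 0, 0.0], [0, 0, 0, 0, 0, 0, 0], [0, 0, 0, 0, 0, 0, 0], [0, 0, 0, 0, 0, 0, 0], [0, 0, 0, 0, 0, 0, 0], [0, 0, 0, 0, 0, 0, 0]]]'; python3 -c "
from lid import *
show([at(a,t) for a,t in ((0,.45),(.2,.45),(.4,.45),(.6,.5),(.8,.55),(1.,.6),(1.2,.65),(1.4,.7),(1.6,.75),(1.8,.8),(1.95,.8))])"
```

```text
time: 12.55
tool_pos: [0.4717, 0.1868, 0.036]
tool_rot: [0.219, 0.066, 0.973, -0.014]
force: [-0.9, -0.7, 0.0]
grip_width: 0.501
finger_force: 0.0
time: 13.05
tool_pos: [0.4737, 0.1907, 0.0404]
tool_rot: [0.222, 0.065, 0.973, -0.01]
force: [-0.1, 15.0, -1.1]
grip_width: 0.293
finger_force: 30.6
[ 0.15  0.55 -1.03  2.35  1.47  0.8  -0.57]
[0.472 0.19  0.039] [ 0.002 -0.     0.001] [ 0.007 -0.002 -0.005]
[0.475 0.19  0.056] [-0.008 -0.    -0.014] [ 0.007 -0.002 -0.005]
[0.481 0.189 0.073] [-0.021 -0.    -0.027] [ 0.007 -0.002 -0.005]
[0.49  0.188 0.088] [-0.035  0.    -0.036] [ 0.007 -0.052 -0.005]
[0.501 0.187 0.101] [-0.052  0.    -0.043] [ 0.007 -0.102 -0.006]
[0.515 0.185 0.111] [-0.069  0.    -0.046] [ 0.007 -0.152 -0.006]
[0.531 0.183 0.118] [-0.086  0.    -0.045] [ 0.007 -0.202 -0.006]
[0.548 0.181 0.122] [-0.103  0.    -0.041] [ 0.007 -0.252 -0.006]
[0.565 0.178 0.122] [-0.119  0.    -0.033] [ 0.006 -0.302 -0.006]
[0.582 0.176 0.118] [-0.133  0.    -0.023] [ 0.006 -0.352 -0.006]
[0.595 0.174 0.113] [-0.142  0.    -0.013] [ 0.006 -0.352 -0.006]
```

Tab pinched (27.5 mm). Lift it along the arc.

Scaled: -0.069 m is -0.0863, -0.06 m is -0.075, -0.15 rad is -0.0477.

```bash
python3 nudge.py '[[[-0.005, 0.0038, -0.0088, 0, 0, 0, 0], [-0.01, 0.0038, -0.0175, 0, 0, 0, 0], [-0.0175, 0.0038, -0.0263, 0, 0, 0, 0], [-0.0263, 0.0038, -0.0338, 0, 0, 0, 0], [-0.035, 0.0038, -0.04, 0, -0.0095, 0, 0], [-0.0438, 0.0038, -0.045, 0, -0.0159, 0, 0], [-0.0538, 0.0038, -0.05, 0, -0.0255, 0, 0], [-0.065, 0.0038, -0.0538, 0, -0.0318, 0, 0], [-0.075, 0.0038, -0.0563, 0, -0.0414, 0, 0], [-0.0863, 0.0038, -0.0575, 0, -0.0477, 0, 0]]]'; python3 -c "
from lid import *
show([at(a,t) for a,t in ((.8,.55),(1.,.6),(1.2,.65),(1.4,.7),(1.6,.75),(1.8,.8),(1.95,.8))])
s=cam.get_image('side');d=cam.get_image('top')
for n,I in (('t',d),('s',s)):
    im=I['image'].astype(int);m=(im[...,2]>130)&(im[...,1]<80)&(im[...,0]<80)
    k,_,st,ce=cv2.connectedComponentsWithStats(m.astype(np.uint8))
    print(n,[(ce[i].round(1),st[i][4]) for i in range(1,k) if st[i][4]>8])
print(proj(d,[[.52,.185,.1]]),proj(s,[[.52,.185,.1]]))"
```

```text
time: 13.88
tool_pos: [0.5153, 0.1851, 0.1112]
tool_rot: [0.295, 0.065, 0.953, -0.018]
force: [-5.9, 3.5, 4.9]
grip_width: 0.29
finger_force: 30.0
[ 0.19  0.42 -1.05  2.33  1.48  0.82 -0.54]
[0.501 0.187 0.101] [ 0.017 -0.     0.   ] [ 0.002  0.05  -0.005]
[0.515 0.185 0.111] [-0. -0. -0.] [ 0.002 -0.    -0.005]
[0.531 0.183 0.118] [-0.017 -0.     0.003] [ 0.001 -0.05  -0.005]
[0.548 0.181 0.122] [-0.033 -0.     0.01 ] [ 0.001 -0.1   -0.005]
[0.565 0.178 0.122] [-0.048 -0.     0.02 ] [ 0.001 -0.15  -0.005]
[0.582 0.176 0.118] [-0.06  -0.     0.032] [ 0.001 -0.2   -0.005]
[0.595 0.174 0.113] [-0.068 -0.     0.043] [ 0.001 -0.2   -0.005]
t [(array([182.5,  62.4]), np.int32(198)), (array([136.6,  65.2]), np.int32(14)), (array([ 43.5, 126.9]), np.int32(5735)), (array([125.5,  92. ]), np.int32(64)), (array([190.8, 184.6]), np.int32(25))]
s [(array([329.3,  22.5]), np.int32(506)), (array([430.6,  55.3]), np.int32(237)), (array([445.6,  86.6]), np.int32(230)), (array([ 84. , 219.9]), np.int32(143)), (array([ 76.6, 352.9]), np.int32(7514)), (array([  1.6, 333. ]), np.int32(13))]
[[190.85772197 184.47125982]] [[234.25391313 232.41607228]]
```

Scaled: -0.068 m is -0.085, -0.064 m is -0.08, -0.2 rad is -0.0637.

```bash
python3 nudge.py '[[[-0.0113, 0, 0.0013, 0, -0.0095, 0, 0], [-0.0213, 0, 0.0038, 0, -0.0159, 0, 0], [-0.0313, 0, 0.0075, 0, -0.0255, 0, 0], [-0.0413, 0, 0.0125, 0, -0.0318, 0, 0], [-0.0513, 0, 0.0188, 0, -0.0414, 0, 0], [-0.06, 0, 0.025, 0, -0.0477, 0, 0], [-0.0675, 0, 0.0325, 0, -0.0573, 0, 0], [-0.075, 0, 0.04, 0, -0.0637, 0, 0], [-0.08, 0, 0.0475, 0, -0.0637, 0, 0], [-0.085, 0, 0.0538, 0, -0.0637, 0, 0], [-0.085, 0, 0.0538, 0, -0.0637, 0, 0]]]'; python3 -c "
from lid import *
show([at(1.95,.8),at(1.95,.8,.0,.08)])"
```

```text
time: 14.9
tool_pos: [0.5963, 0.1733, 0.1136]
tool_rot: [0.388, 0.064, 0.919, -0.025]
force: [0.3, -1.1, 6.6]
grip_width: 0.296
finger_force: 30.0
[ 0.13  0.54 -0.95  2.3   1.82  0.96 -0.75]
[0.595 0.174 0.113] [ 0.001  0.001 -0.001] [-0.001 -0.001 -0.007]
[0.516 0.185 0.113] [ 0.057  0.    -0.058] [-0.001 -0.001 -0.007]
```

Scaled: -0.12 m is -0.15, -0.09 m is -0.1125.

```bash
python3 nudge.py '[[[0, 0, 0, 0, 0, 0, 0.55], [0, 0, 0, 0, 0, 0, 0.55], [0, 0, 0, 0, 0, 0, 0.55], [0, 0, 0, 0, 0, 0, 0.55], [0.025, 0, -0.025, 0, 0, 0, 0.55], [0.05, 0, -0.05, 0, 0, 0, 0.55], [0.0713, 0, -0.0725, 0, 0, 0, 0.55], [0.0875, 0, -0.1125, 0, 0, 0, 0.55], [0.1, 0, -0.15, 0, 0, 0, 0.55], [0.1, 0, -0.15, 0, 0, 0, 0.55], [0.1, 0, -0.15, 0, 0, 0, 0.55], [0.1, 0, -0.15, 0, 0, 0, 0.55], [0.1, 0, -0.15, 0, 0, 0, 0.55], [0.1, 0, -0.15, 0, 0, 0, 0.55], [0.1, 0, -0.15, 0, 0, 0, 0.55], [0.1, 0, -0.15, 0, 0, 0, 0.55], [0.1, 0, -0.15, 0, 0, 0, 0.55], [0.1, 0, -0.15, 0, 0, 0, 0.55], [0.1, 0, -0.15, 0, 0, 0, 0.55], [0.1, 0, -0.15, 0, 0, 0, 0.55]]]'; python3 nudge.py '[[[0, 0, 0, 0, 0, 0, 0.55], [0, 0, 0, 0, 0, 0, 0.55], [0, 0, 0, 0, 0, 0, 0.55], [0, 0, 0, 0, 0, 0, 0.55], [0, 0, 0, 0, 0, 0, 0.55], [0, 0, 0, 0, 0, 0, 0.55]]]'; python3 -c "
from lid import *
d=crop('top','tf',110,90,310,230,4)
s=cam.get_image('side')
for n,I in (('t',d),('s',s)):
    im=I['image'].astype(int);m=(im[...,2]>110)&(im[...,1]<70)&(im[...,0]<70)
    k,_,st,ce=cv2.connectedComponentsWithStats(m.astype(np.uint8))
    print(n,[(ce[i].round(1),st[i][4]) for i in range(1,k) if 300>st[i][4]>8])
E=H+c*.09
print(proj(d,[[E[0],E[1],.007]]),proj(s,[[E[0],E[1],.007]]))"
```

```text
time: 16.57
tool_pos: [0.4604, 0.199, 0.1418]
tool_rot: [0.385, 0.065, 0.92, -0.028]
force: [0.1, 0.1, 0.2]
grip_width: 0.55
finger_force: 0.0
time: 17.07
tool_pos: [0.4605, 0.199, 0.1419]
tool_rot: [0.385, 0.065, 0.92, -0.028]
force: [0.0, 1.1, -0.3]
grip_width: 0.549
finger_force: 0.0
t [(array([126.9,  95.3]), np.int32(15))]
s [(array([ 84.8, 220.3]), np.int32(161)), (array([252. , 256.9]), np.int32(89))]
[[202.33676551 151.12591151]] [[188.72248477 237.68845927]]
```

View pics/tf.png

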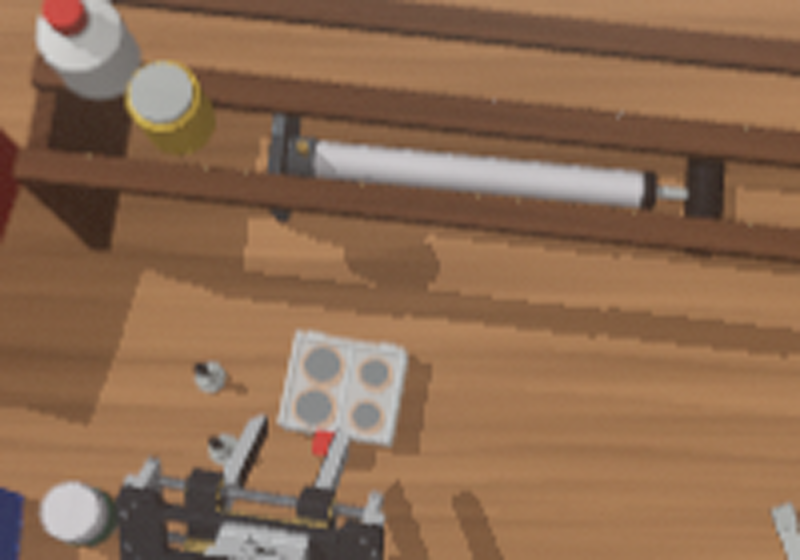

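The lid fell shut again: the red tab is back at side pixel (252,257), in front of the case. The pad probably dragged it back because I retreated before the fingers had opened. The pump lies along the ledge. I'll repeat the lid with a larger angle and a long wait before retreating.

```bash
python3 -c "
from lid import *
H[:]=H+[0,.002,0]
show([at(0,.5,.06,.01),at(0,.45,0.03,0),at(0,.45,0,0)])"
```

```text
[ 0.09  0.42 -1.23  2.46  1.57  1.1  -0.86]
[0.462 0.194 0.098] [ 0.03  -0.005  0.032] [-0.007  0.292 -0.007]
[0.472 0.192 0.069] [ 0.043 -0.005  0.06 ] [-0.007  0.342 -0.007]
[0.472 0.192 0.039] [ 0.065 -0.005  0.081] [-0.007  0.342 -0.007]
```

Scaled: 0.08 m is 0.1, 0.071 m is 0.0888, 0.34 rad is 0.1082.

```bash
python3 nudge.py '[[[0.0188, -0.0025, 0.0125, 0, 0.0382, 0, 0.5], [0.0313, -0.005, 0.025, 0, 0.0764, 0, 0.5], [0.0375, -0.0063, 0.04, 0, 0.0955, 0, 0.5], [0.0538, -0.0063, 0.075, 0, 0.1082, 0, 0.5], [0.0688, -0.0063, 0.0888, 0, 0.1082, 0, 0.5], [0.0788, -0.0063, 0.1, 0, 0.1082, 0, 0.5], [0.0788, -0.0063, 0.1, 0, 0.1082, 0, 0.5], [0.0788, -0.0063, 0.1, 0, 0.1082, 0, 0.5]]]'; python3 nudge.py '[[[0, 0, 0, 0, 0, 0, 0.0], [0, 0, 0, 0, 0, 0, 0], [0, 0, 0, 0, 0, 0, 0], [0, 0, 0, 0, 0, 0, 0], [0, 0, 0, 0, 0, 0, 0], [0, 0, 0, 0, 0, 0, 0]]]'; python3 -c "
from lid import *
H[:]=H+[0,.002,0]
show([at(a,t) for a,t in ((0,.45),(.2,.45),(.4,.45),(.6,.5),(.8,.55),(1.,.6),(1.2,.65),(1.4,.7),(1.6,.75),(1.8,.8),(1.95,.8))])"
```

```text
time: 17.83
tool_pos: [0.4717, 0.1923, 0.0405]
tool_rot: [0.223, 0.068, 0.972, -0.016]
force: [0.8, 0.3, -0.1]
grip_width: 0.498
finger_force: 0.0
time: 18.33
tool_pos: [0.4725, 0.1918, 0.0414]
tool_rot: [0.224, 0.068, 0.972, -0.017]
force: [-4.1, -2.7, 8.6]
grip_width: 0.296
finger_force: 30.0
[ 0.19  0.6  -1.1   2.34  1.48  0.87 -0.57]
[0.472 0.192 0.039] [0.002 0.001 0.002] [-0.006  0.003 -0.008]
[0.475 0.192 0.056] [-0.009  0.001 -0.013] [-0.006  0.003 -0.008]
[0.481 0.191 0.073] [-0.022  0.001 -0.025] [-0.006  0.003 -0.008]
[0.49  0.19  0.088] [-0.036  0.001 -0.035] [-0.006 -0.047 -0.008]
[0.501 0.189 0.101] [-0.052  0.001 -0.041] [-0.006 -0.097 -0.008]
[0.515 0.187 0.111] [-0.069  0.001 -0.044] [-0.007 -0.147 -0.008]
[0.531 0.185 0.118] [-0.087  0.001 -0.043] [-0.007 -0.197 -0.008]
[0.548 0.183 0.122] [-0.104  0.001 -0.039] [-0.007 -0.247 -0.008]
[0.565 0.18  0.122] [-0.119  0.001 -0.031] [-0.007 -0.297 -0.007]
[0.582 0.178 0.118] [-0.133  0.002 -0.021] [-0.007 -0.347 -0.007]
[0.595 0.176 0.113] [-0.142  0.002 -0.011] [-0.007 -0.347 -0.007]
```

Scaled: -0.119 m is -0.1488, -0.112 m is -0.14, -0.3 rad is -0.0955.

```bash
python3 nudge.py '[[[-0.0063, 0, -0.0088, 0, 0, 0, 0], [-0.0113, 0.0013, -0.0175, 0, 0, 0, 0], [-0.0188, 0.0013, -0.025, 0, 0, 0, 0], [-0.0275, 0.0013, -0.0325, 0, 0, 0, 0], [-0.0363, 0.0013, -0.0388, 0, -0.0064, 0, 0], [-0.045, 0.0013, -0.0438, 0, -0.0159, 0, 0], [-0.055, 0.0013, -0.0475, 0, -0.0223, 0, 0], [-0.065, 0.0013, -0.0513, 0, -0.0318, 0, 0], [-0.075, 0.0013, -0.0538, 0, -0.0382, 0, 0], [-0.0863, 0.0013, -0.055, 0, -0.0477, 0, 0], [-0.0975, 0.0013, -0.055, 0, -0.0541, 0, 0], [-0.1088, 0.0013, -0.0538, 0, -0.0637, 0, 0], [-0.12, 0.0013, -0.0513, 0, -0.07, 0, 0], [-0.13, 0.0013, -0.0488, 0, -0.0796, 0, 0], [-0.14, 0.0013, -0.0438, 0, -0.0859, 0, 0], [-0.1488, 0.0013, -0.0388, 0, -0.0955, 0, 0]]]'; python3 -c "
from lid import *
H[:]=H+[0,.002,0]
show([at(a,t) for a,t in ((1.6,.75),(1.7,.77),(1.8,.8),(1.9,.82),(2.,.85),(2.1,.87),(2.2,.9),(2.3,.9))])
d=cam.get_image('top');im=d['image'].astype(int);m=(im[...,2]>110)&(im[...,1]<70)&(im[...,0]<70)
k,_,st,ce=cv2.connectedComponentsWithStats(m.astype(np.uint8))
print([(ce[i].round(1),st[i][4]) for i in range(1,k) if 300>st[i][4]>4],proj(d,[at(1.6,.75)[0]]))"
```

```text
time: 19.67
tool_pos: [0.5663, 0.1783, 0.1221]
tool_rot: [0.368, 0.066, 0.927, -0.028]
force: [-3.3, -9.9, 9.9]
grip_width: 0.295
finger_force: 30.9
[ 0.18  0.51 -1.05  2.32  1.71  0.97 -0.69]
[0.565 0.18  0.122] [ 0.001  0.002 -0.001] [-0.011  0.006 -0.007]
[0.574 0.179 0.121] [-0.004  0.002  0.006] [-0.011 -0.014 -0.007]
[0.582 0.178 0.118] [-0.009  0.002  0.014] [-0.011 -0.044 -0.007]
[0.591 0.177 0.115] [-0.013  0.002  0.022] [-0.011 -0.064 -0.007]
[0.599 0.176 0.111] [-0.016  0.002  0.03 ] [-0.011 -0.094 -0.007]
[0.606 0.175 0.106] [-0.018  0.002  0.039] [-0.011 -0.114 -0.007]
[0.613 0.174 0.101] [-0.019  0.002  0.048] [-0.012 -0.144 -0.007]
[0.62  0.173 0.095] [-0.02   0.003  0.057] [-0.012 -0.144 -0.007]
[(array([126.9,  95.7]), np.int32(18)), (array([191.4, 168.8]), np.int32(16))] [[192.02149177 168.5447567 ]]
```

Scaled: 0.048 m is 0.06, 0.014 m is 0.0175, -0.14 rad is -0.0446.

```bash
python3 nudge.py '[[[-0.005, 0.0013, 0.0075, 0, -0.0064, 0, 0], [-0.0113, 0.0013, 0.0175, 0, -0.0127, 0, 0], [-0.0163, 0.0013, 0.0275, 0, -0.0191, 0, 0], [-0.02, 0.0013, 0.0375, 0, -0.0286, 0, 0], [-0.0225, 0.0013, 0.0488, 0, -0.035, 0, 0], [-0.0238, 0.0013, 0.06, 0, -0.0446, 0, 0], [-0.0238, 0.0013, 0.06, 0, -0.0446, 0, 0]]]'; python3 nudge.py '[[[0, 0, 0, 0, 0, 0, 0.7], [0, 0, 0, 0, 0, 0, 0.7], [0, 0, 0, 0, 0, 0, 0.7], [0, 0, 0, 0, 0, 0, 0.7], [0, 0, 0, 0, 0, 0, 0.7], [0, 0, 0, 0, 0, 0, 0.7], [0, 0, 0, 0, 0, 0, 0.7], [0, 0, 0, 0, 0, 0, 0.7], [0, 0, 0, 0, 0, 0, 0.7], [0, 0, 0, 0, 0, 0, 0.7], [0, 0, 0, 0, 0, 0, 0.7], [0, 0, 0, 0, 0, 0, 0.7], [0, 0, 0, 0, 0, 0, 0.7], [0, 0, 0, 0, 0, 0, 0.7], [0, 0, 0, 0, 0, 0, 0.7], [0, 0, 0, 0, 0, 0, 0.7], [0, 0, 0, 0, 0, 0, 0.7], [0, 0, 0, 0, 0, 0, 0.7]]]'; python3 -c "
from lid import *
E=H+c*.09
s=cam.get_image('side');d=cam.get_image('top')
for n,I in (('t',d),('s',s)):
    im=I['image'].astype(int);m=(im[...,2]>90)&(im[...,1]<60)&(im[...,0]<60)
    k,_,st,ce=cv2.connectedComponentsWithStats(m.astype(np.uint8))
    print(n,[(ce[i].round(1),st[i][4]) for i in range(1,k) if 300>st[i][4]>4],proj(I,[[E[0],E[1],.02]]))"
```

```text
time: 20.3
tool_pos: [0.6132, 0.1714, 0.0988]
tool_rot: [0.432, 0.065, 0.899, -0.033]
force: [4.1, -15.6, 10.4]
grip_width: 0.293
finger_force: 38.7
time: 21.8
tool_pos: [0.6125, 0.1739, 0.1]
tool_rot: [0.431, 0.064, 0.899, -0.031]
force: [4.8, -2.1, 4.4]
grip_width: 0.7
finger_force: 3.4
t [(array([128.3,  96.1]), np.int32(11)), (array([ 50.2, 119.5]), np.int32(6)), (array([ 46.7, 122.7]), np.int32(6)), (array([  2.5, 128.2]), np.int32(21)), (array([ 10.2, 128.6]), np.int32(15)), (array([ 37. , 151.2]), np.int32(5)), (array([197.5, 154.5]), np.int32(40)), (array([ 94.2, 166. ]), np.int32(5))] [[201.87349988 149.99086579]]
s [(array([311. ,  22.7]), np.int32(46)), (array([255.2,  93.7]), np.int32(6)), (array([249.5, 101.7]), np.int32(13)), (array([217.1, 106.2]), np.int32(15)), (array([242.8, 108.6]), np.int32(26)), (array([234.5, 118.3]), np.int32(13)), (array([174.2, 126.5]), np.int32(15)), (array([228.2, 126.9]), np.int32(9)), (array([201.7, 128.7]), np.int32(11)), (array([168. , 134.3]), np.int32(7)), (array([226.1, 134.6]), np.int32(7)), (array([193.6, 137.7]), np.int32(19)), (a
[... 1100 characters left out ...]
), np.int32(9)), (array([164.2, 215.8]), np.int32(16)), (array([170.3, 214.5]), np.int32(6)), (array([ 85.5, 220.6]), np.int32(167)), (array([196.9, 219.9]), np.int32(70)), (array([158.2, 222.6]), np.int32(5)), (array([156. , 227.5]), np.int32(11)), (array([145.4, 240. ]), np.int32(5)), (array([153.6, 238.2]), np.int32(5)), (array([150.8, 243. ]), np.int32(6)), (array([139.8, 249.2]), np.int32(32)), (array([133.3, 260.5]), np.int32(6)), (array([128.5, 264. ]), np.int32(10)), (array([ 85. , 266.1]), np.int32(10)), (array([125.2, 269.2]), np.int32(5)), (array([104.3, 272.8]), np.int32(6)), (array([117. , 277.2]), np.int32(5)), (array([160.8, 372.4]), np.int32(5))] [[187.94954886 234.61097358]]
```

```bash
python3 -c "
from lid import *
s=cam.get_image('side');d=cam.get_image('top')
print(tri(d,(197.5,154.5),s,(196.9,219.9)),H,proj(d,[at(2.2,.9)[0]]), state()['force'],state()['finger_force'])
for I,b in ((d,(185,140,212,170)),(s,(180,205,215,240))):
    im=I['image'][b[1]:b[3],b[0]:b[2]].astype(int);m=(im[...,2]>80)&(im[...,1]<60)&(im[...,0]<60);v,u=np.nonzero(m);print(u.min()+b[0],u.max()+b[0],v.min()+b[1],v.max()+b[1],u.mean()+b[0],v.mean()+b[1],len(u))
"
```

```text
(array([0.61874386, 0.16955445, 0.09457874]), np.float64(0.0011531763620681779)) [0.567  0.178  0.0225] [[196.36742847 155.49977725]] [ 4.70928223 -3.32937663  4.5450981 ] 3.4392437146662758
185 207 142 157 197.15217391304347 153.2826086956522 46
192 203 212 225 197.06756756756758 219.64864864864865 74
```

The lid stands at 2.2 rad, caught by friction of the fingers on its front edge (the force shows it). I'll lift the fingers straight up off it.

```bash
python3 -c "
from lid import *
print(tool(np.array([.004,0,.012])).round(3),tool(np.array([.0,0,.03])).round(3))"
```

```text
[-0.012  0.001 -0.004] [-0.023 -0.    -0.019]
```

Scaled: -0.012 m is -0.015, -0.008 m is -0.01.

```bash
python3 nudge.py '[[[-0.005, 0, -0.0013, 0, 0, 0, 0.7], [-0.01, 0, -0.0038, 0, 0, 0, 0.7], [-0.015, 0, -0.005, 0, 0, 0, 0.7], [-0.015, 0, -0.005, 0, 0, 0, 0.7], [-0.015, 0, -0.005, 0, 0, 0, 0.7], [-0.015, 0, -0.005, 0, 0, 0, 0.7], [-0.015, 0, -0.005, 0, 0, 0, 0.7], [-0.015, 0, -0.005, 0, 0, 0, 0.7], [-0.015, 0, -0.005, 0, 0, 0, 0.7], [-0.015, 0, -0.005, 0, 0, 0, 0.7], [-0.015, 0, -0.005, 0, 0, 0, 0.7], [-0.015, 0, -0.005, 0, 0, 0, 0.7], [-0.015, 0, -0.005, 0, 0, 0, 0.7], [-0.015, 0, -0.005, 0, 0, 0, 0.7], [-0.015, 0, -0.005, 0, 0, 0, 0.7], [-0.015, 0, -0.005, 0, 0, 0, 0.7], [-0.015, 0, -0.005, 0, 0, 0, 0.7], [-0.015, 0, -0.005, 0, 0, 0, 0.7]]]'
cat > red.py <<'E'
from lid import *
s=cam.get_image('side');d=cam.get_image('top');o=[]
for I,b in ((d,(180,130,215,215)),(s,(170,200,275,275))):
    im=I['image'][b[1]:b[3],b[0]:b[2]].astype(int);m=(im[...,2]>80)&(im[...,2]>2.2*im[...,1])&(im[...,2]>2.2*im[...,0])
    k,_,st,ce=cv2.connectedComponentsWithStats(m.astype(np.uint8));print([((ce[i]+b[:2]).round(1),st[i][4]) for i in range(1,k) if st[i][4]>6])
E=H+c*.09;print([proj(I,[[E[0],E[1],.012]]) for I in (d,s)])
E
python3 red.py
```

```text
time: 23.5
tool_pos: [0.6157, 0.1739, 0.1104]
tool_rot: [0.43, 0.063, 0.9, -0.031]
force: [-0.0, -0.3, 0.1]
grip_width: 0.701
finger_force: 0.0
[(array([202.4, 151.1]), np.int32(32))]
[(array([188.1, 238.5]), np.int32(38))]
[array([[202.15975378, 150.69221119]]), array([[188.42696276, 236.51197208]])]
```

Scaled: -0.1 m is -0.125, -0.06 m is -0.075.

```bash
python3 nudge.py '[[[0, 0, -0.0375, 0, 0, 0, 0.7], [0, 0, -0.075, 0, 0, 0, 0.7], [0, 0, -0.125, 0, 0, 0, 0.7], [0, 0, -0.125, 0, 0, 0, 0.7], [0, 0, -0.125, 0, 0, 0, 0.7], [0, 0, -0.125, 0, 0, 0, 0.7], [0, 0, -0.125, 0, 0, 0, 0.7], [0, 0, -0.125, 0, 0, 0, 0.7], [0, 0, -0.125, 0, 0, 0, 0.7]]]'; python3 red.py; python3 -c "
import arc;from h import *
arc.bar((260,120,310,180),80)
a=cv2.imread('pics/side0.png').astype(int);b=cam.get_image('side')['image'].astype(int)
m=(np.abs(a-b).max(2)>50).astype(np.uint8);k,_,st,ce=cv2.connectedComponentsWithStats(m);print([st[i].tolist() for i in range(1,k) if st[i][4]>25])"
```

```text
time: 24.35
tool_pos: [0.5388, 0.1846, 0.1722]
tool_rot: [0.429, 0.063, 0.9, -0.031]
force: [0.4, 0.2, 0.4]
grip_width: 0.697
finger_force: 0.0
[(array([202.7, 151.1]), np.int32(33))]
[(array([189., 237.]), np.int32(58))]
[array([[202.15975378, 150.69221119]]), array([[188.42696276, 236.51197208]])]
[286.  136.5] (13.0, 8.0) 90.0 [ 0.709 -0.119  0.025]
  mid [ 0.71  -0.106  0.02 ]
  mid [ 0.734 -0.12   0.02 ]
  mid [ 0.711 -0.133  0.02 ]
  mid [ 0.687 -0.12   0.02 ]
[[374, 0, 19, 10, 146], [363, 0, 86, 73, 3792], [440, 0, 14, 17, 147], [456, 0, 48, 99, 2223], [502, 8, 10, 15, 74], [468, 22, 23, 12, 187], [468, 42, 25, 10, 125], [362, 59, 15, 7, 52], [320, 65, 100, 141, 6481], [411, 72, 21, 10, 124], [413, 129, 7, 26, 67], [397, 133, 17, 23, 135], [450, 135, 37, 59, 1248], [197, 155, 8, 8, 30], [400, 156, 15, 39, 133], [211, 158, 17, 11, 137], [160, 161, 185, 101, 4362], [482, 162, 30, 50, 931], [281, 167, 45, 36, 780], [482, 166, 10, 25, 75], [247, 173, 11, 12, 55], [359, 177, 41, 31, 409], [436, 180, 6, 16, 58], [389, 190, 20, 17, 50], [226, 240, 11, 10, 93], [239, 245, 11, 10, 83], [159, 250, 9, 13, 68], [245, 251, 13, 12, 88], [215, 252, 28, 18, 277], [151, 259, 11, 11, 54]]
```

```bash
python3 -c "
from cell import arm, cam, state, finish_job
print(finish_job())"
```

```text
the job is handed in; nothing more can be done
None
```

I handed the job in at 24.4 s of the 72 s limit; the judge returned no verdict. In the last images the lid lies open on its stop and the pump lies along the ledge with its grip against it. The foot is about where it was, and none of the bystanders I could see shows movement. I pressed the grip against the ledge harder than needed: the wrist read about 80 N, under its 120 N limit.

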